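# Feel out the sound rubber buffer and fit it to the grinder's controller carrier

### The job

The carrier plate of the grinder's speed controller lacks one of its four rubber buffers; of the three used ones standing in the wooden block only one is still sound, the others look like it but have perished and push back far less. Feel for the sound one by pressing the buffers in the block down about 5 mm, never beyond 8 mm, one after another; put the sound one in the empty hole of the plate and press it down the same 5 mm there, so that it is fully home and you feel that it pushes back properly, then let go. Drop the two perished ones in the scrap pan at any time after feeling them, and leave everything else on the bench where it is.

Things in the scene. Friction and masses are not known exactly. Their poses are not given: they have to be found in the camera images.
- carrier: Aluminium carrier plate 160 x 180 x 16 mm (x, y, z) bolted to the bench; origin at the centre of its underside. A hole near each corner, 50 mm (x) and 60 mm (y) from the centre: three hold fitted sound buffers of the kind described under buffer_a, bonded in; the fourth is empty.
- empty_hole (a point): Centre of the empty carrier hole's mouth, in the plate's top face, 16 mm above the bench. Hole 15.6 mm wide, slightly chamfered, goes right through (16 mm), with the ring mark of the old flange round it. Which corner it is varies.
- block: Wooden block 220 x 70 x 30 mm (x, y, z), fixed; origin at the centre of its underside. Three holes 15.6 mm wide in a row along x, 70 mm apart, each with a loose used buffer standing in it.
- scrap_pan: Open steel scrap pan 150 x 140 x 45 mm high, wall 3 mm, fixed; origin at the centre of its underside.
- buffer_a_grip (a point): Black hollow rubber buffer, 50 g, loose in a block hole: stem 14 mm thick, 12 mm long, tapered tip; flange 31 mm across resting on the block; bellows waist; thick round head 36 mm across. Head's underside 18 mm, flat top 30 to 33 mm (differs) above the flange's underside. Point: on the axis, 24 mm above the flange's underside (middle of the unpressed head, to grip); z from stem to head.
- buffer_b_grip (a point): Another such buffer, as buffer_a, in another hole of the block.
- buffer_c_grip (a point): The third such buffer, as buffer_a. Which of the three is sound, and which hole each stands in, cannot be seen.
- buffer_a_cap (a joint): How far buffer_a's head is pressed down: 0 free, 0.011 m on its stop (beyond 0.008 the bellows is damaged). Springs back by itself. Push-back is in proportion to depth: at 5 mm a sound buffer 12 to 14 N, a perished one 4 to 5 N.
- buffer_b_cap (a joint): The same for buffer_b.
- buffer_c_cap (a joint): The same for buffer_c.
- knife_blank: Knife blank, flat steel 220 x 36 x 4 mm, lying between robot and scrap pan, bystander.
- screwdriver: Screwdriver lying on the bench, bystander.
- spanner: Open-ended spanner lying on the bench, bystander.
- oil: Oil bottle 52 mm thick, 130 mm high, bystander; origin at the centre of its underside.
- tape: Roll of tape 84 mm across, 25 mm high, bystander; origin at the centre of its underside.
- scale_wood: Dark wood handle scale 35 x 120 x 12 mm, bystander; origin at the centre of its underside.
- sleeve: Steel spacer sleeve 24 mm across, 14 mm high, beyond the scrap pan, bystander.
There are look-alikes about, which are no part of the job. Leave any green or pink look-alike of the part that bears buffer_a_grip alone.

How it is judged:
By the outcome, as a careful person would: the job done as asked, in the order asked, and still so for the second after the job is handed in, with the robot touching nothing.
It also fails if it takes over 72 s, if anything falls off the work surface, if the arm or the gripper's body presses on something with over 40 N, if the wrist force passes 120 N, or if a joint passes its speed limit or range.

### The arm

A 6-joint arm with a two-finger parallel gripper is mounted at the origin on the work surface. World frame = base frame: x ahead of the robot, y to its left, z up, the work surface at z = 0. Lengths are in mm, angles in rad, forces in N, time in s.
With the tool pointing down it reaches from about 350 to 875 mm from the base axis. Payload 4.2 kg.
Tool frame: the origin (TCP) lies on the mounting face of the last link; the fingertips stand 182 mm ahead of it and the grasp point (between the pads) lies 164 mm ahead of it; z points along the fingers, y is the line along which they close (so a half turn about z gives the same grasp; the last joint's range is limited). The gripper opens to 87 mm and grips with 3 to 60 N. Pads are 19 mm wide; open, the fingers measure 117 mm over their backs; the gripper's body (75 mm by 190 mm) begins 51 mm behind the grasp point.
Start: joints at [-1.089, 0.385, 0.008, 0, -1.194, -0.259], TCP at [138.119, -609.527, 404.75] pointing down, gripper open.
Joint ranges: [-3.14, 3.14], [-1.21, 2.06], [-1.07, 1.41], [-3.16, 2.05], [-2.99, -0.16], [-3.1, 3.1]. Speed limits (rad/s): [2.79, 2.79, 3.14, 3.14, 3.14, 3.14].

### API

Orientations are given as a rotation vector (axis times angle).
In Python, from plant import ctrl, eyes gives the robot as it stands.
- The arm moves only by the tool servo_tool, never from a script. Its argument "plan" is a list that holds one entry, the list of rows, each a list of 5 numbers: the shift along the tool's x, y, z in cm, then the turn about the tool's z in degrees, then the finger opening in cm, from 0 to 8.7. A call has 1 to 12 rows; each row is the pose to reach, as a shift and turn from the pose commanded when the call began, along the tool's axes at that moment; what a row does not reach only later rows make up. A row lasts 1/12 s, in which the tool goes at most 41.7 mm and 7.16 degrees, less where a joint would pass 70% of its speed; a pose out of reach is approached as far as the arm can. A call with a gripper value outside its range is refused whole. The fingers move at their own pace and stop on an object; the grip force is fixed at half the most. Time passes only in rows, so rows that repeat a pose let the fingers close. It gives the time, the measured TCP pose, the force, the opening and the grip force at its end, in the units of the state.
- ctrl.get_state(): the state, without advancing time (a new reading comes with each control period).
- eyes.camera(name): name is "scene" or "top"; returns a dict with "frame" (420x560x3 uint8, blue, green, red), "intrinsics" (3x3 intrinsics, pixels), "extrinsics" (4x4, takes a point from camera to world coordinates). Camera axes: x right, y down, z forward; pixel columns grow to the right and rows downward; lengths in mm; the calibration is good to about 2 mm. A picture is of the moment at which its call begins. There is no depth.
- ctrl.hand_in(): hands the job in; it is judged then, once.
The state is a dict: "time": time; "joint_positions": joint angles; "dq": joint speeds; "joint_efforts": joint torques, N m; "position": TCP position; "tcp_rot": TCP orientation; "wrist_force": force on the tool from outside, world axes, zero at the start; "moment": the same for the moment, N m; "opening": finger opening in mm; "grasp_force": force on a finger pad.
Only numpy, scipy, OpenCV 4.12 (cv2) and the standard library are available. Lean on these libraries where they do the work, as an engineer would, in place of code of your own. Each camera call takes 0.05 s, during which the arm holds its last target. There are 200 camera calls.

## Working session

There is one attempt and no reset: what is moved stays moved. The work goes in short steps, Python scripts to look and compute and a tool call to move; the robot and the scene stay as the last step left them, time stands still between calls to the robot, and variables do not carry over. Pictures are saved under pics/ and viewed, at most 10 in all, crops included, and the job is handed in when it is done.

Besides the shell and the picture viewer there is one more tool, called after ">>>" by a JSON object that holds its "api" and its "payload". servo_tool: Moves the arm, as the interface text tells. Its arguments: {"type":"object","properties":{"plan":{"type":"array","items":{"type":"array","items":{"type":"array","items":{"type":"number"}}}}},"required":["plan"]}

```bash
mkdir -p pics; cat > h.py <<'E'
import numpy as np, cv2
from plant import ctrl, eyes
def shot(n,fn=None):
    c=eyes.camera(n)
    if fn: cv2.imwrite('pics/'+fn,c['frame'])
    return c
def ray(c,u,v,z):
    K=np.array(c['intrinsics']);T=np.array(c['extrinsics'])
    d=T[:3,:3]@np.linalg.solve(K,[u,v,1]);o=T[:3,3]
    return o+d*(z-o[2])/d[2]
def proj(c,p):
    K=np.array(c['intrinsics']);T=np.array(c['extrinsics'])
    q=K@(T[:3,:3].T@(np.array(p)-T[:3,3]));return q[:2]/q[2]
E
python3 - <<'E'
from h import *
a=shot('top','top0.png');b=shot('scene','scene0.png')
for c in(a,b):print(np.round(c['intrinsics'],1).tolist(),np.round(c['extrinsics'],3).tolist())
s=ctrl.get_state();print({k:np.round(v,3).tolist() for k,v in s.items()})
E
```

```text
[[384.9, 0.0, 284.4], [0.0, 384.9, 210.5], [0.0, 0.0, 1.0]] [[0.022, -0.997, 0.076, 506.52], [-0.999, -0.025, -0.039, 11.938], [0.041, -0.075, -0.996, 938.745], [0.0, 0.0, 0.0, 1.0]]
[[381.2, 0.0, 278.2], [0.0, 381.2, 210.8], [0.0, 0.0, 1.0]] [[0.776, 0.513, -0.368, 886.644], [0.631, -0.622, 0.464, -377.269], [0.009, -0.592, -0.806, 705.97], [0.0, 0.0, 0.0, 1.0]]
{'time': 0.1, 'joint_positions': [-1.089, 0.385, 0.007, -0.0, -1.194, -0.259], 'dq': [0.0, -0.003, 0.005, 0.001, -0.0, 0.0], 'joint_efforts': [-0.0, -39.169, 18.793, 4.232, 0.013, -0.0], 'position': [138.093, -609.378, 403.777], 'tcp_rot': [0.349, -3.122, -0.003], 'wrist_force': [0.019, -0.794, -0.06], 'moment': [-0.016, 0.017, -0.005], 'grasp_force': 0.0, 'opening': 86.959}
```

View pics/top0.png

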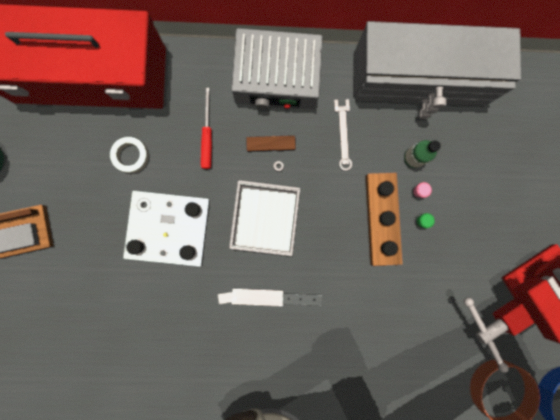

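View pics/scene0.png

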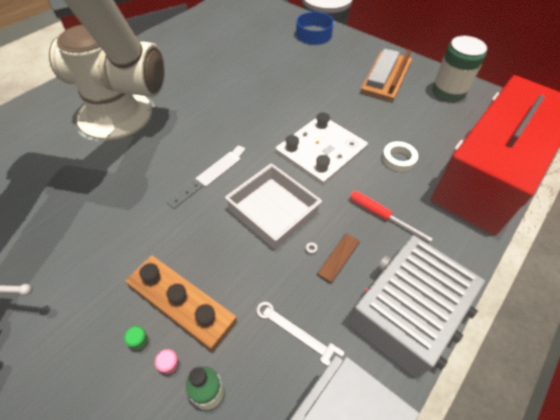

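The pictures show three block buffers in the top view at (386,189), (388,218) and (389,248). The carrier's fitted buffers are at (193,210), (136,247) and (187,253), with the empty hole at (144,204). The pan is at (265,218).

Things that could be mistaken for a wanted buffer are the three black carrier-fitted ones, the pink one (424,191), the green one (427,221) and the oil cap (434,146). I choose the black ones standing on the wooden block.

```bash
cat >> h.py <<'E'
def blobs(c,boxes,thr=60):
    g=c['frame'].max(2);out=[]
    for (u,v,r) in boxes:
        sub=(g[v-r:v+r+1,u-r:u+r+1]<thr).astype(np.uint8)
        n,l,st,ce=cv2.connectedComponentsWithStats(sub)
        k=1+np.argmax(st[1:,4]);out.append((ce[k][0]+u-r,ce[k][1]+v-r,st[k].tolist()))
    return out
def tri(c1,p1,c2,p2):
    A=[];b=[]
    for c,p in((c1,p1),(c2,p2)):
        o=np.array(c['extrinsics'])[:3,3];d=ray(c,*p,0)-o;d/=np.linalg.norm(d);P=np.eye(3)-np.outer(d,d);A.append(P);b.append(P@o)
    return np.linalg.lstsq(np.vstack(A),np.hstack(b),rcond=None)[0]
E
python3 - <<'E'
from h import *
a=shot('top');b=shot('scene')
B=blobs(a,[(386,189,13),(388,218,13),(389,248,13),(193,210,13),(136,247,12),(187,253,13)])
S=blobs(b,[(205,315,14),(176,295,14),(150,273,14),(322,162,12),(322,121,12),(291,143,12)])
nm=['b1','b2','b3','c1','c2','c3']
Z=[56]*3+[42]*3
order=S[:3]+[S[3],S[4],S[5]]
for n,x,y,z in zip(nm,B,order,Z):
    print(n,np.round(x[:2],1),x[2],np.round(y[:2],1),y[2],'top@z',np.round(ray(a,*x[:2],z),1),'scene@z',np.round(ray(b,*y[:2],z),1))
# hole: by circle in zoom
f=a['frame'][180:275,115:215]
cv2.imwrite('pics/crop1.png',np.hstack([cv2.resize(f,(400,380),interpolation=2),cv2.resize(a['frame'][165:260,340:440],(400,380),interpolation=2)]))
# pan rim corners
for p in[(238,182),(300,187),(291,254),(231,247)]:print('pan',np.round(ray(a,*p,45),0))
for p in[(132,192),(208,198),(202,265),(124,257)]:print('car',np.round(ray(a,*p,16),0))
for p in[(368,174),(396,173),(403,264),(373,265)]:print('blk',np.round(ray(a,*p,30),0))
print('oil',ray(a,434,146,130),'hole',ray(a,144,204,16))
E
```

```text
Traceback (most recent call last):
  File "h.py", line 19, in blobs
    k=1+np.argmax(st[1:,4]);out.append((ce[k][0]+u-r,ce[k][1]+v-r,st[k].tolist()))
        ~~~~~~~~~^^^^^^^^^^
ValueError: attempt to get argmax of an empty sequence
```

```bash
sed -i 's/k=1+np/if n<2: out.append((u,v,[int(sub.size),int(g[v,u])])); continue\n        k=1+np/' h.py
python3 - <<'E'
from h import *
a=shot('top');b=shot('scene')
B=blobs(a,[(386,189,13),(388,218,13),(389,248,13),(193,210,13),(136,247,12),(187,253,13)],50)
S=blobs(b,[(205,315,14),(176,295,14),(150,273,14),(322,162,12),(322,121,12),(291,143,12)],50)
nm=['b1','b2','b3','c1','c2','c3']
Z=[56]*3+[42]*3
for n,x,y,z in zip(nm,B,S,Z):
    print(n,np.round(x[:2],1),x[2],np.round(y[:2],1),y[2],'top@z',np.round(ray(a,*x[:2],z),1),'scene@z',np.round(ray(b,*y[:2],z),1))
f=a['frame'][180:275,115:215]
cv2.imwrite('pics/crop1.png',np.hstack([cv2.resize(f,(400,380),interpolation=2),cv2.resize(a['frame'][165:260,340:440],(400,380),interpolation=2)]))
for p in[(238,182),(300,187),(291,254),(231,247)]:print('pan',np.round(ray(a,*p,45),0))
for p in[(132,192),(208,198),(202,265),(124,257)]:print('car',np.round(ray(a,*p,16),0))
for p in[(368,174),(396,173),(403,264),(373,265)]:print('blk',np.round(ray(a,*p,30),0))
print('oil',ray(a,434,146,130),'hole',ray(a,144,204,16))
E
```

```text
b1 [384.4 188.7] [5, 7, 14, 12, 115] [205 315] [841, 85] top@z [ 630.6 -255.2   56. ] scene@z [ 634.2 -261.4   56. ]
b2 [386.6 218.4] [5, 8, 14, 12, 128] [176 295] [841, 83] top@z [ 561.3 -260.5   56. ] scene@z [ 566.6 -268.3   56. ]
b3 [388.3 248.1] [6, 7, 14, 13, 137] [150 273] [841, 79] top@z [ 492.6 -264.8   56. ] scene@z [ 495.5 -269.4   56. ]
c1 [193.1 209.6] [7, 7, 13, 12, 96] [322 162] [625, 105] top@z [571.6 188.5  42. ] scene@z [573.1 183.7  42. ]
c2 [135.6 246.9] [4, 7, 16, 11, 136] [322 121] [625, 84] top@z [482.8 315.4  42. ] scene@z [488.1 304.2  42. ]
c3 [187.8 252.2] [7, 7, 14, 11, 108] [291 143] [625, 90] top@z [473.3 196.6  42. ] scene@z [476.2 187.5  42. ]
pan [639.  87.  45.]
pan [631. -58.  45.]
pan [474. -41.  45.]
pan [487.  98.  45.]
car [612. 339.  16.]
car [602. 159.  16.]
car [443. 168.  16.]
car [458. 350.  16.]
blk [ 669. -223.   30.]
blk [ 673. -291.   30.]
blk [ 455. -308.   30.]
blk [ 452. -236.   30.]
oil [ 716.71495784 -341.50834564  130.        ] hole [583.88760423 309.7019768   16.        ]
```

View pics/crop1.png

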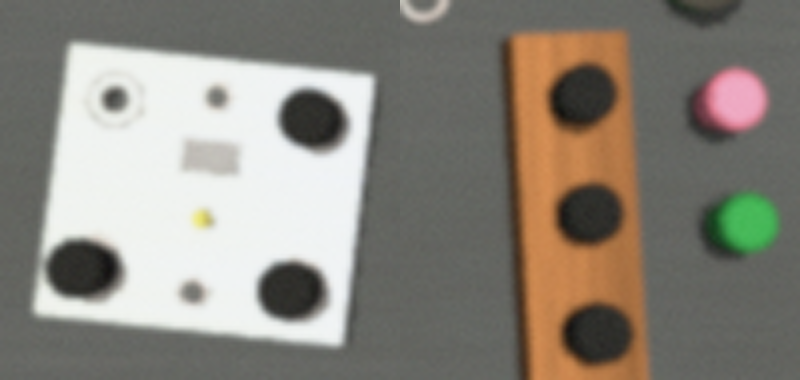

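The crop confirms three black heads on the wooden block, the empty ringed hole at the carrier's corner, about (143,204) in the full top image, and pink and green look-alikes off the block. I'll start the approach now.

>>> {"api": "servo_tool", "payload": {"plan": [[[-22, 23.6, -4, 0, 0], [-22, 23.6, -4, 0, 0], [-22, 23.6, -4, 0, 0], [-22, 23.6, -4, 0, 0], [-22, 23.6, -4, 0, 0], [-22, 23.6, -4, 0, 0], [-22, 23.6, -4, 4, 0], [-48, 25, 2, 8.7, 0], [-48, 25, 2, 8.7, 0], [-48, 25, 2, 8.7, 0], [-48, 25, 2, 8.7, 0], [-48, 25, 2, 8.7, 0]]]}}

```text
time: 1.3
position: [476.9, -286.6, 400.6]
tcp_rot: [-0.112, 3.139, -0.0]
wrist_force: [-0.2, -1.9, -0.3]
opening: 15.4
grasp_force: 0.0
```

```bash
python3 - <<'E'
from h import *
a=shot('top','top1.png');b=shot('scene','scene1.png')
s=ctrl.get_state();print(s['time'],s['position'],s['tcp_rot'],s['wrist_force'])
def cen(c,u,v,r,thr):
    sub=c['frame'][v-r:v+r+1,u-r:u+r+1].max(2); m=(sub<thr).astype(np.uint8)
    n,l,st,ce=cv2.connectedComponentsWithStats(m);k=l[r,r]
    return ce[k][0]+u-r,ce[k][1]+v-r,st[k].tolist()
for n,p,z in[('c1',(193,210),42),('c2',(135,247),42),('c3',(188,253),42)]:
    x=cen(a,*p,12,115);print(n,x,np.round(ray(a,*x[:2],z),1))
for n,p,z in[('b1',(204,316),56),('b2',(176,295),56),('b3',(150,273),56),('c1',(322,162),42),('c2',(322,121),42),('c3',(291,143),42)]:
    x=cen(b,*p,13,100 if n[0]=='b' else 120);print(n,x,np.round(ray(b,*x[:2],z),1))
E
```

```text
1.4 [ 479.65421114 -285.87930719  398.20813823] [ 1.18561899e-01 -3.13767079e+00 -1.42155862e-03] [0.26362129 0.1658677  0.44300276]
c1 (np.float64(192.69354838709677), np.float64(209.5), [4, 5, 17, 14, 186]) [571.8 189.5  42. ]
c2 (np.float64(135.41232227488152), np.float64(246.7914691943128), [4, 5, 18, 15, 211]) [483.1 315.8  42. ]
c3 (np.float64(187.48108108108107), np.float64(252.35675675675674), [4, 5, 16, 14, 185]) [472.9 197.4  42. ]
b1 (np.float64(204.67628205128204), np.float64(315.81410256410254), [5, 3, 18, 21, 312]) [ 634.9 -262.8   56. ]
b2 (np.float64(176.21612903225807), np.float64(294.5806451612903), [4, 3, 19, 21, 310]) [ 566.3 -267.5   56. ]
b3 (np.float64(147.94022988505748), np.float64(274.26666666666665), [0, 2, 23, 24, 435]) [ 494.6 -273.6   56. ]
c1 (np.float64(322.01973684210526), np.float64(163.21052631578948), [7, 7, 13, 16, 152]) [575.4 180.5  42. ]
c2 (np.float64(322.3006134969325), np.float64(119.19018404907976), [7, 4, 14, 16, 163]) [484.6 310.5  42. ]
c3 (np.float64(291.3831168831169), np.float64(142.56493506493507), [8, 5, 12, 16, 154]) [476.  189.3  42. ]
```

View pics/scene1.png

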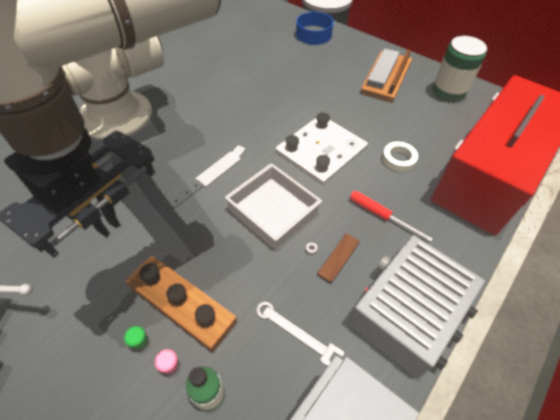

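The gripper is above the near end of the block and the view of the block is clear. I'll go to the near buffer (b3) and press it.

>>> {"api": "servo_tool", "payload": {"plan": [[[-1.5, 1.6, 4, 0, 0], [-1.5, 1.6, 8, 0, 0], [-1.5, 1.6, 12, 0, 0], [-1.5, 1.6, 14.4, 0, 0], [-1.5, 1.6, 15, 0, 0], [-1.5, 1.6, 15.3, 0, 0], [-1.5, 1.6, 15.6, 0, 0], [-1.5, 1.6, 15.7, 0, 0], [-1.5, 1.6, 15.7, 0, 0], [-1.5, 1.6, 15.7, 0, 0]]]}}

```text
time: 2.23
position: [489.6, -271.1, 245.3]
tcp_rot: [-0.111, 3.136, -0.002]
wrist_force: [-1.1, -0.7, 0.9]
opening: 0.4
grasp_force: 0.2
```

>>> {"api": "servo_tool", "payload": {"plan": [[[-0.3, 0.2, 0.1, 0, 0], [-0.3, 0.2, 0.2, 0, 0], [-0.3, 0.2, 0.2, 0, 0], [-0.3, 0.2, 0.2, 0, 0]]]}}

```text
time: 2.57
position: [492.5, -268.7, 242.3]
tcp_rot: [-0.112, 3.138, -0.001]
wrist_force: [-0.0, -0.7, 2.9]
opening: 0.5
grasp_force: 1.6
```

>>> {"api": "servo_tool", "payload": {"plan": [[[0, 0, 0.1, 0, 0], [0, 0, 0.2, 0, 0], [0, 0, 0.2, 0, 0], [0, 0, 0.2, 0, 0]]]}}

```text
time: 2.9
position: [492.5, -268.8, 240.1]
tcp_rot: [-0.112, 3.138, -0.001]
wrist_force: [0.2, -0.3, 4.7]
opening: 0.5
grasp_force: 2.7
```

b3 pushes back 4.7 N at about 5 mm, so it is perished. Next is the middle one.

>>> {"api": "servo_tool", "payload": {"plan": [[[0, 0, -2.5, 0, 0], [-3.5, 0, -2.5, 0, 0], [-7.05, 0, -2.5, 0, 0], [-7.05, 0, -1.5, 0, 0], [-7.05, 0, -0.6, 0, 0], [-7.05, 0, -0.3, 0, 0], [-7.05, 0, -0.2, 0, 0], [-7.05, 0, -0.2, 0, 0], [-7.05, 0, -0.2, 0, 0], [-7.05, 0, -0.2, 0, 0]]]}}

```text
time: 3.73
position: [561.7, -263.6, 241.9]
tcp_rot: [0.111, -3.139, -0.001]
wrist_force: [-0.5, 2.0, 2.8]
opening: 0.4
grasp_force: 1.5
```

>>> {"api": "servo_tool", "payload": {"plan": [[[0, 0, 0.1, 0, 0], [0, 0, 0.1, 0, 0], [0, 0, 0.1, 0, 0]]]}}

```text
time: 3.98
position: [561.9, -263.7, 240.8]
tcp_rot: [0.111, -3.139, -0.0]
wrist_force: [-2.5, 2.7, 4.7]
opening: 0.5
grasp_force: 2.4
```

>>> {"api": "servo_tool", "payload": {"plan": [[[0, 0, 0.1, 0, 0], [0, 0, 0.1, 0, 0], [0, 0, 0.1, 0, 0]]]}}

```text
time: 4.23
position: [562.0, -263.7, 240.0]
tcp_rot: [0.111, -3.138, -0.0]
wrist_force: [-1.9, 2.1, 7.4]
opening: 0.3
grasp_force: 3.4
```

>>> {"api": "servo_tool", "payload": {"plan": [[[0, 0, 0.1, 0, 0], [0, 0, 0.2, 0, 0], [0, 0, 0.2, 0, 0], [0, 0, 0.2, 0, 0]]]}}

```text
time: 4.57
position: [562.0, -263.6, 238.8]
tcp_rot: [0.112, -3.139, 0.0]
wrist_force: [-2.6, 2.5, 10.7]
opening: 0.8
grasp_force: 5.0
```

>>> {"api": "servo_tool", "payload": {"plan": [[[0, 0, 0.1, 0, 0], [0, 0, 0.12, 0, 0], [0, 0, 0.12, 0, 0], [0, 0, 0.12, 0, 0]]]}}

```text
time: 4.9
position: [562.0, -263.6, 238.0]
tcp_rot: [0.112, -3.139, 0.0]
wrist_force: [-3.8, 4.1, 12.0]
opening: 0.2
grasp_force: 5.9
```

The middle buffer pushes back 12 N at about 5 mm, so it is sound. I'll feel the third one as well.

>>> {"api": "servo_tool", "payload": {"plan": [[[0, 0, -2.7, 0, 0], [-3.5, 0, -2.7, 0, 0], [-7.0, 0, -2.7, 0, 0], [-7.0, 0, -1.7, 0, 0], [-7.0, 0, -0.8, 0, 0], [-7.0, 0, -0.5, 0, 0], [-7.0, 0, -0.4, 0, 0], [-7.0, 0, -0.4, 0, 0], [-7.0, 0, -0.4, 0, 0]]]}}

```text
time: 5.65
position: [631.8, -258.7, 241.0]
tcp_rot: [-0.111, 3.139, -0.0]
wrist_force: [1.8, 0.9, 1.7]
opening: 0.3
grasp_force: 1.3
```

>>> {"api": "servo_tool", "payload": {"plan": [[[0, 0, 0.1, 0, 0], [0, 0, 0.1, 0, 0], [0, 0, 0.1, 0, 0], [0, 0, 0.1, 0, 0]]]}}

```text
time: 5.98
position: [632.0, -258.7, 239.7]
tcp_rot: [0.111, -3.14, -0.0]
wrist_force: [-0.3, 1.2, 3.9]
opening: 0.5
grasp_force: 1.9
```

>>> {"api": "servo_tool", "payload": {"plan": [[[0, 0, 0.08, 0, 0], [0, 0, 0.08, 0, 0], [0, 0, 0.08, 0, 0], [0, 0, 0.08, 0, 0]]]}}

```text
time: 6.32
position: [632.1, -258.7, 238.6]
tcp_rot: [0.111, -3.139, -0.0]
wrist_force: [0.0, 2.8, 5.4]
opening: 0.5
grasp_force: 2.3
```

>>> {"api": "servo_tool", "payload": {"plan": [[[0, 0, 0, 0, 0], [0, 0, 0, 0, 0], [0, 0, 0, 0, 0]]]}}

```text
time: 6.57
position: [632.1, -258.7, 238.6]
tcp_rot: [0.111, -3.139, -0.0]
wrist_force: [-1.2, 2.6, 5.6]
opening: 0.4
grasp_force: 2.3
```

>>> {"api": "servo_tool", "payload": {"plan": [[[0, 0, -1.5, 0, 6], [0, 0, -2.5, 0, 6], [0, 0, -2.5, 0, 6], [0, 0, -2.5, 0, 6], [0, 0, -2.5, 0, 6], [0, 0, -2.5, 0, 6], [0, 0, -2.5, 0, 6], [0, 0, -2.5, 0, 6], [0, 0, -2.5, 0, 6], [0, 0, -2.5, 0, 6], [0, 0, -2.5, 0, 6], [0, 0, -2.5, 0, 6]]]}}

```text
time: 7.57
position: [632.2, -258.7, 263.6]
tcp_rot: [-0.111, 3.14, -0.0]
wrist_force: [0.1, -0.1, -0.7]
opening: 59.2
grasp_force: 0.0
```

>>> {"api": "servo_tool", "payload": {"plan": [[[0, 0, 2.5, 0, 6], [0, 0, 4.55, 0, 6], [0, 0, 4.55, 0, 6], [0, 0, 4.55, 0, 3], [0, 0, 4.55, 0, 2.5], [0, 0, 4.55, 0, 2.5], [0, 0, 4.55, 0, 2.5], [0, 0, 4.55, 0, 2.5], [0, 0, 4.55, 0, 2.5], [0, 0, 4.55, 0, 2.5], [0, 0, 4.55, 0, 2.5]]]}}

```text
time: 8.48
position: [632.5, -258.8, 218.7]
tcp_rot: [-0.112, 3.138, -0.001]
wrist_force: [0.5, -0.8, 0.1]
opening: 34.4
grasp_force: 29.9
```

>>> {"api": "servo_tool", "payload": {"plan": [[[0, 0, -3, 0, 2.5], [0, 0, -6.5, 0, 2.5], [0, 0, -6.5, 0, 2.5], [2.3, 28, -6.5, 0, 2.5], [2.3, 28, -6.5, 0, 2.5], [2.3, 28, -6.5, 0, 2.5], [2.3, 28, -6.5, 0, 2.5], [2.3, 28, -6.5, 0, 2.5], [2.3, 28, -6.5, 0, 2.5], [2.3, 28, -6.5, 0, 2.5], [2.3, 28, -6.5, 0, 2.5], [2.3, 28, -6.5, 0, 2.5]]]}}

```text
time: 9.48
position: [589.0, 20.8, 283.1]
tcp_rot: [0.117, -3.139, -0.0]
wrist_force: [1.0, -0.7, -0.6]
opening: 34.6
grasp_force: 30.2
```

```bash
python3 - <<'E'
from h import *
a=shot('top');b=shot('scene')
cv2.imwrite('pics/two2.png',np.vstack([a['frame'][120:320],b['frame'][100:350]]))
s=ctrl.get_state();print(s['position'],s['opening'],s['wrist_force'])
E
```

```text
[589.29433733  18.76100102 282.96216187] 34.483951301418635 [ 0.1495869   0.00321869 -1.16266056]
```

View pics/two2.png

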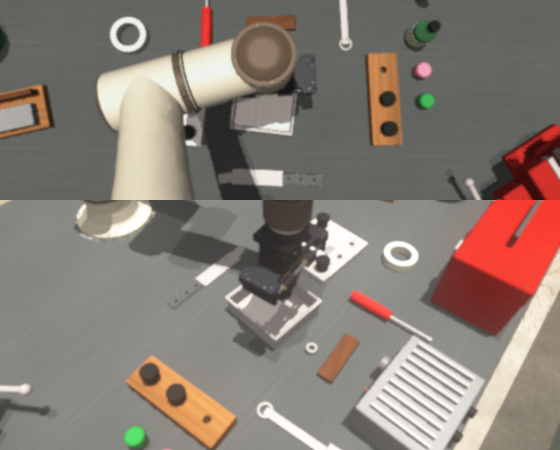

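The lower picture shows b1 lifted out of the block and held over the pan, with the far block hole now empty at about (383,190) in the top view. I'll lower it and release.

>>> {"api": "servo_tool", "payload": {"plan": [[[0, 0, 3.5, 0, 2.5], [0, 0, 7, 0, 2.5], [0, 0, 7, 0, 2.5], [0, 0, 7, 0, 6], [0, 0, 7, 0, 6], [0, 0, 7, 0, 6], [0, 0, 7, 0, 6], [0, 0, 4, 0, 6], [0, 0, 0, 0, 6], [0, 0, -2, 0, 6], [0, 0, -2, 0, 6]]]}}

```text
time: 10.5
position: [591.0, 19.2, 310.7]
tcp_rot: [-0.113, 3.125, 0.003]
wrist_force: [0.0, 0.3, 0.4]
opening: 59.6
grasp_force: 0.0
```

```bash
python3 - <<'E'
from h import *
a=shot('top')
def hole(u,v,r=8,z=16):
    g=255-cv2.cvtColor(a['frame'],6)[v-r:v+r+1,u-r:u+r+1].astype(float)
    w=np.clip(g-(g.min()+0.6*(g.max()-g.min())),0,None);yy,xx=np.mgrid[-r:r+1,-r:r+1]
    p=(u+(w*xx).sum()/w.sum(),v+(w*yy).sum()/w.sum());return np.round(p,2),np.round(ray(a,*p,z),1)
print('blockhole',hole(383,190,6,30))
# empty hole from first picture
a['frame']=cv2.imread('pics/top0.png');print('carrier hole',hole(144,204,5,16))
a['frame']=cv2.imread('pics/top1.png');print('carrier hole',hole(144,204,5,16))
s=ctrl.get_state();print(s['position'],s['opening'])
E
```

```text
blockhole (array([383.4 , 188.92]), array([ 633.8, -260.7,   30. ]))
carrier hole (array([143.02, 204.22]), array([583.3, 312. ,  16. ]))
carrier hole (array([143.02, 204.21]), array([583.3, 312. ,  16. ]))
[590.07409128  19.10431807 307.81615545] 59.749183696129265
```

>>> {"api": "servo_tool", "payload": {"plan": [[[11.7, -28, 0, 0, 6], [11.7, -28, 0, 0, 6], [11.7, -28, 0, 0, 6], [11.7, -28, 0, 0, 6], [11.7, -28, 0, 0, 6], [11.7, -28, 0, 0, 6], [11.7, -28, 0, 0, 6], [11.7, -28, 0, 0, 6], [11.7, -28, 2, 0, 6], [11.7, -28, 3, 0, 6], [11.7, -28, 3, 0, 6], [11.7, -28, 3, 0, 6]]]}}

```text
time: 11.55
position: [492.5, -268.1, 272.3]
tcp_rot: [0.113, -3.137, -0.001]
wrist_force: [-0.3, -0.7, -0.3]
opening: 59.8
grasp_force: 0.0
```

```bash
python3 - <<'E'
from h import *
s=ctrl.get_state();print(s['position'],s['tcp_rot'],s['opening'])
a=shot('top');f=cv2.imread('pics/top0.png')
hsv=cv2.cvtColor(f,cv2.COLOR_BGR2HSV)
def rect(m,z,n):
    cs=cv2.findContours(m,0,1)[0];c=max(cs,key=cv2.contourArea)
    r=cv2.minAreaRect(cv2.convexHull(c));P=np.array([ray(a,*p,z) for p in cv2.boxPoints(r)]);
    print(n,P.round(1)[:,:2].tolist(),'centre',P.mean(0).round(1),'sides',[np.linalg.norm(P[i]-P[i-1]).round(1) for i in range(4)]);return P
m=np.zeros(f.shape[:2],np.uint8);m[180:275,115:215]=(f[180:275,115:215].min(2)>135)*255
P=rect(m,16,'carrier');c=P.mean(0)
for e in(P[1]-P[0],P[2]-P[1]): print('ang',np.degrees(np.arctan2(e[1],e[0])))
m[:]=0;sub=hsv[165:275,355:412];m[165:275,355:412]=((sub[...,1]>90)&(sub[...,2]>90))*255
rect(m,30,'block')
E
```

```text
[ 492.53629787 -268.07607921  272.34072881] [ 1.12863036e-01 -3.13730174e+00 -8.22361554e-04] 59.809922725232546
carrier [[454.0, 353.6], [618.2, 344.7], [602.7, 157.9], [437.6, 169.5]] centre [528.1 256.4  16. ] sides [np.float64(184.8), np.float64(164.5), np.float64(187.4), np.float64(165.5)]
ang -3.1127946239571846
ang -94.75206983977701
block [[670.8, -218.2], [677.7, -292.3], [455.5, -306.4], [449.6, -233.6]] centre [ 563.4 -262.6   30. ] sides [np.float64(221.8), np.float64(74.4), np.float64(222.6), np.float64(73.1)]
```

>>> {"api": "servo_tool", "payload": {"plan": [[[0, 0, 3, 0, 6], [0, 0, 5.4, 0, 6], [0, 0, 5.4, 0, 6], [0, 0, 5.4, 0, 2.5], [0, 0, 5.4, 0, 2.5], [0, 0, 5.4, 0, 2.5], [0, 0, 5.4, 0, 2.5], [0, 0, 5.4, 0, 2.5], [0, 0, 5.4, 0, 2.5], [0, 0, 5.4, 0, 2.5], [0, 0, 5.4, 0, 2.5]]]}}

```text
time: 12.52
position: [492.9, -268.7, 219.6]
tcp_rot: [-0.112, 3.138, -0.001]
wrist_force: [1.8, 1.0, 1.0]
opening: 35.2
grasp_force: 30.2
```

>>> {"api": "servo_tool", "payload": {"plan": [[[0, 0, -3, 0, 2.5], [0, 0, -6.5, 0, 2.5], [0, 0, -6.5, 0, 2.5], [-5.2, 28.8, -6.5, 0, 2.5], [-5.2, 28.8, -6.5, 0, 2.5], [-5.2, 28.8, -6.5, 0, 2.5], [-5.2, 28.8, -6.5, 0, 2.5], [-5.2, 28.8, -6.5, 0, 2.5], [-5.2, 28.8, -6.5, 0, 2.5], [-5.2, 28.8, -6.5, 0, 2.5], [-5.2, 28.8, -6.5, 0, 2.5], [-5.2, 28.8, -6.5, 0, 2.5]]]}}

```text
time: 13.52
position: [524.0, 24.5, 283.9]
tcp_rot: [0.118, -3.139, 0.0]
wrist_force: [-0.9, -0.0, 0.2]
opening: 34.6
grasp_force: 30.2
```

>>> {"api": "servo_tool", "payload": {"plan": [[[0, 0, 2, 0, 2.5], [0, 0, 5.5, 0, 2.5], [0, 0, 5.5, 0, 2.5], [0, 0, 5.5, 0, 5.2], [0, 0, 5.5, 0, 5.2], [0, 0, 5.5, 0, 5.2], [0, 0, 5.5, 0, 5.2], [0, 0, 3, 0, 5.2], [0, 0, 0, 0, 6], [0, 0, -3, 0, 6], [0, 0, -3, 0, 6]]]}}

```text
time: 14.43
position: [525.8, 22.6, 321.5]
tcp_rot: [-0.113, 3.125, 0.004]
wrist_force: [0.9, 0.4, 0.2]
opening: 59.0
grasp_force: 0.0
```

```bash
python3 - <<'E'
from h import *
b=shot('scene','scene3.png')
s=ctrl.get_state();print(s['position'],s['opening'],s['tcp_rot'])
E
```

```text
[524.89474993  22.46186137 318.81055043] 59.23788141754738 [-0.11177734  3.12955406  0.0039235 ]
```

View pics/scene3.png

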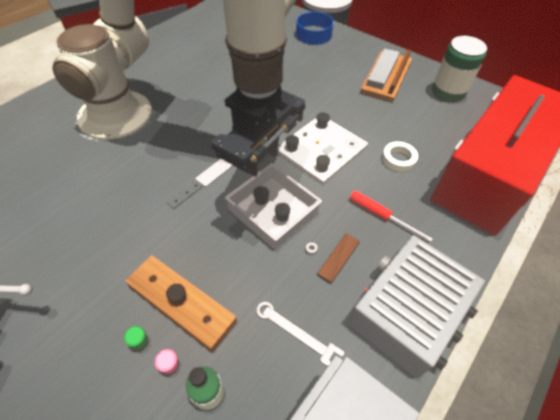

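Both perished buffers stand in the pan, at (261,195) and (283,211), and only the sound middle one is left in the block at (176,295).

>>> {"api": "servo_tool", "payload": {"plan": [[[-1.7, -28.8, 0, 0, 6], [-1.7, -28.8, 0, 0, 6], [-1.7, -28.8, 0, 0, 6], [-1.7, -28.8, 0, 0, 6], [-1.7, -28.8, 0, 0, 6], [-1.7, -28.8, 0, 0, 6], [-1.7, -28.8, 0, 0, 6], [-1.7, -28.8, 0, 0, 6], [-1.7, -28.8, 2, 0, 6], [-1.7, -28.8, 4, 0, 6], [-1.7, -28.8, 4, 0, 6], [-1.7, -28.8, 4, 0, 6]]]}}

```text
time: 15.48
position: [560.9, -263.6, 273.1]
tcp_rot: [0.111, -3.137, -0.001]
wrist_force: [-0.1, 0.5, 0.9]
opening: 59.8
grasp_force: 0.0
```

>>> {"api": "servo_tool", "payload": {"plan": [[[-0.25, 0, 3, 0, 6], [-0.25, 0, 5.5, 0, 6], [-0.25, 0, 5.5, 0, 6], [-0.25, 0, 5.5, 0, 2.5], [-0.25, 0, 5.5, 0, 2.5], [-0.25, 0, 5.5, 0, 2.5], [-0.25, 0, 5.5, 0, 2.5], [-0.25, 0, 5.5, 0, 2.5], [-0.25, 0, 5.5, 0, 2.5], [-0.25, 0, 5.5, 0, 2.5], [-0.25, 0, 5.5, 0, 2.5]]]}}

```text
time: 16.4
position: [564.3, -263.6, 219.9]
tcp_rot: [-0.112, 3.138, -0.001]
wrist_force: [1.3, -0.6, 2.1]
opening: 34.4
grasp_force: 30.0
```

>>> {"api": "servo_tool", "payload": {"plan": [[[0, 0, -3.5, 0, 2.5], [0, 0, -7, 0, 2.5], [0, 0, -7, 0, 2.5], [-5.9, 57.3, -7, 0, 2.5], [-5.9, 57.3, -7, 0, 2.5], [-5.9, 57.3, -7, 0, 2.5], [-5.9, 57.3, -7, 0, 2.5], [-5.9, 57.3, -7, 0, 2.5], [-5.9, 57.3, -7, 0, 2.5], [-5.9, 57.3, -7, 0, 2.5], [-5.9, 57.3, -7, 0, 2.5], [-5.9, 57.3, -7, 0, 2.5]]]}}

```text
time: 17.4
position: [575.1, 113.1, 288.8]
tcp_rot: [0.111, -3.139, 0.0]
wrist_force: [0.4, -0.8, -0.9]
opening: 34.4
grasp_force: 30.0
```

```bash
python3 - <<'E'
from h import *
a=shot('top')
s=ctrl.get_state();p=s['position'];r=s['tcp_rot'];print(p,r,s['opening'],s['wrist_force'])
from scipy.spatial.transform import Rotation as R
print(R.from_rotvec(r).inv().apply(np.array([583,312.3,289])-p))
u,v=385,218;r=6
g=255-cv2.cvtColor(a['frame'],6)[v-r:v+r+1,u-r:u+r+1].astype(float)
w=np.clip(g-(g.min()+0.6*(g.max()-g.min())),0,None);yy,xx=np.mgrid[-r:r+1,-r:r+1]
q=(u+(w*xx).sum()/w.sum(),v+(w*yy).sum()/w.sum());print('mid hole',q,ray(a,*q,30))
E
```

```text
[576.04075563 119.30487294 288.96194119] [-1.20718028e-01  3.13638845e+00  3.12519171e-03] 34.55714825523873 [1.46252782 3.1352067  0.36342306]
[-21.77273599 191.88889991   0.38686055]
mid hole (np.float64(385.1080156402737), np.float64(218.01270772238513)) [ 563.81692902 -265.00420639   30.        ]
```

>>> {"api": "servo_tool", "payload": {"plan": [[[-2.1, 19.2, 0, 0, 2.5], [-2.1, 19.2, 0, 0, 2.5], [-2.1, 19.2, 0, 0, 2.5], [-2.1, 19.2, 0, 0, 2.5], [-2.1, 19.2, 0, 0, 2.5], [-2.1, 19.2, 3, 0, 2.5], [-2.1, 19.2, 5.5, 0, 2.5], [-2.1, 19.2, 5.5, 0, 2.5], [-2.1, 19.2, 5.5, 0, 2.5], [-2.1, 19.2, 5.5, 0, 2.5], [-2.1, 19.2, 5.5, 0, 2.5]]]}}

```text
time: 18.37
position: [583.8, 304.2, 236.1]
tcp_rot: [-0.111, 3.137, 0.003]
wrist_force: [0.4, 0.5, -0.5]
opening: 34.4
grasp_force: 30.0
```

```bash
python3 - <<'E'
from h import *
b=shot('scene')
s=ctrl.get_state();p=s['position'];r=s['tcp_rot'];print(p,r,s['opening'],s['wrist_force'])
from scipy.spatial.transform import Rotation as R
print(R.from_rotvec(r).inv().apply(np.array([583.3,312.6,206])-p))
f=b['frame'][70:190,250:400];cv2.imwrite('pics/crop4.png',cv2.resize(f,None,fx=5,fy=5,interpolation=2))
print(proj(b,[583.3,312.6,16])-[250,70])
E
```

```text
[583.67094361 304.16189417 236.16357374] [-1.10815163e-01  3.13667611e+00  3.01578736e-03] 34.29801143635773 [-0.3542616   0.32577687 -0.01892473]
[-0.1342097   8.38845203 30.17940142]
[102.91935942  72.83586276]
```

View pics/crop4.png

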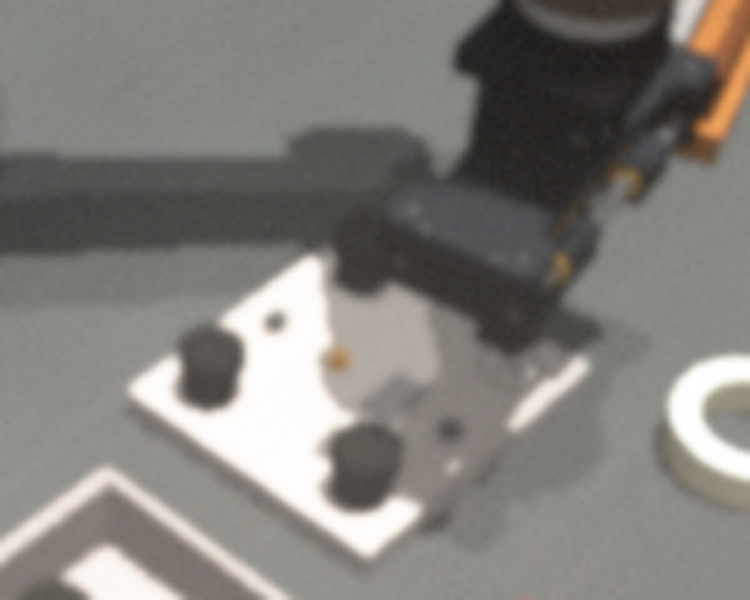

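The picture shows the gripper over the empty corner, with its fingers hiding the hole at about (515,364) in the crop. It is 8 mm short in y, so I'll correct and lower gently.

>>> {"api": "servo_tool", "payload": {"plan": [[[0, 0.84, 0, 0, 2.5], [0, 0.84, 0, 0, 2.5], [0, 0.84, 1, 0, 2.5], [0, 0.84, 1.5, 0, 2.5], [0, 0.84, 1.8, 0, 2.5], [0, 0.84, 2.0, 0, 2.5], [0, 0.84, 2.1, 0, 2.5], [0, 0.84, 2.1, 0, 2.5], [0, 0.84, 2.1, 0, 2.5]]]}}

```text
time: 19.17
position: [582.5, 312.6, 213.0]
tcp_rot: [0.111, -3.14, 0.0]
wrist_force: [-0.3, 0.0, -0.5]
opening: 34.8
grasp_force: 30.0
```

>>> {"api": "servo_tool", "payload": {"plan": [[[0, 0, 0.2, 0, 2.5], [0, 0, 0.4, 0, 2.5], [0, 0, 0.55, 0, 2.5], [0, 0, 0.6, 0, 2.5], [0, 0, 0.6, 0, 2.5], [0, 0, 0.6, 0, 2.5]]]}}

```text
time: 19.67
position: [582.6, 312.6, 207.4]
tcp_rot: [-0.111, 3.139, 0.0]
wrist_force: [-0.7, -0.3, 1.4]
opening: 34.4
grasp_force: 30.0
```

>>> {"api": "servo_tool", "payload": {"plan": [[[0, 0, 0.1, 0, 2.5], [0, 0, 0.2, 0, 2.5], [0, 0, 0.2, 0, 2.5], [0, 0, 0.2, 0, 2.5]]]}}

```text
time: 20.0
position: [582.8, 312.6, 205.8]
tcp_rot: [-0.112, 3.138, 0.001]
wrist_force: [0.7, -1.5, 5.6]
opening: 34.7
grasp_force: 30.0
```

>>> {"api": "servo_tool", "payload": {"plan": [[[0, 0, 0, 0, 6], [0, 0, 0, 0, 6], [0, 0, 0, 0, 6], [0, 0, 0, 0, 6], [0, 0, -2, 0, 6], [0, 0, -4.5, 0, 6], [0, 0, -4.5, 0, 0], [0, 0, -4.5, 0, 0], [0, 0, -4.5, 0, 0], [0, 0, -4.5, 0, 0], [0, 0, -4.5, 0, 0], [0, 0, -4.5, 0, 0]]]}}

```text
time: 21.0
position: [582.3, 312.5, 249.0]
tcp_rot: [0.111, -3.138, 0.002]
wrist_force: [-0.7, -0.8, -0.5]
opening: 27.8
grasp_force: 0.0
```

>>> {"api": "servo_tool", "payload": {"plan": [[[0, 0, 0, 0, 0], [0, 0, 0, 0, 0], [0, 0, 1, 0, 0], [0, 0, 1.6, 0, 0], [0, 0, 1.9, 0, 0], [0, 0, 2.1, 0, 0], [0, 0, 2.2, 0, 0], [0, 0, 2.2, 0, 0], [0, 0, 2.2, 0, 0]]]}}

```text
time: 21.75
position: [582.5, 312.6, 228.4]
tcp_rot: [-0.112, 3.139, 0.0]
wrist_force: [-1.0, -0.2, 0.3]
opening: 0.3
grasp_force: 0.5
```

>>> {"api": "servo_tool", "payload": {"plan": [[[0, 0, 0.15, 0, 0], [0, 0, 0.3, 0, 0], [0, 0, 0.4, 0, 0], [0, 0, 0.4, 0, 0], [0, 0, 0.4, 0, 0]]]}}

```text
time: 22.17
position: [582.6, 312.7, 225.7]
tcp_rot: [-0.112, 3.138, 0.0]
wrist_force: [-3.2, -1.7, 7.8]
opening: 0.3
grasp_force: 3.8
```

>>> {"api": "servo_tool", "payload": {"plan": [[[0, 0, 0.15, 0, 0], [0, 0, 0.3, 0, 0], [0, 0, 0.3, 0, 0], [0, 0, 0.3, 0, 0], [0, 0, 0.3, 0, 0]]]}}

```text
time: 22.58
position: [582.6, 312.7, 223.9]
tcp_rot: [-0.113, 3.138, 0.0]
wrist_force: [-4.8, -1.6, 12.4]
opening: 0.5
grasp_force: 6.1
```

>>> {"api": "servo_tool", "payload": {"plan": [[[0, 0, 0.05, 0, 0], [0, 0, 0.05, 0, 0], [0, 0, 0.05, 0, 0], [0, 0, 0.05, 0, 0]]]}}

```text
time: 22.92
position: [582.6, 312.7, 223.6]
tcp_rot: [-0.113, 3.138, 0.001]
wrist_force: [-5.3, -1.7, 13.8]
opening: 0.4
grasp_force: 6.5
```

>>> {"api": "servo_tool", "payload": {"plan": [[[0, 0, -1, 0, 0], [0, 0, -3, 0, 0], [0, 0, -7, 0, 0], [0, 0, -11, 0, 0], [0, -4, -14, 0, 0], [3, -12, -14, 0, 0], [6, -20, -14, 0, 0], [6, -26, -14, 0, 0], [6, -26, -14, 0, 0], [6, -26, -14, 0, 0], [6, -26, -14, 0, 0], [6, -26, -14, 0, 0]]]}}

```text
time: 23.92
position: [539.8, 45.0, 360.8]
tcp_rot: [0.104, -3.14, 0.0]
wrist_force: [0.1, 0.4, -0.3]
opening: 0.5
grasp_force: 0.0
```

```bash
python3 - <<'E'
from h import *
b=shot('scene','scene5.png');s=ctrl.get_state();print(s['position'],s['wrist_force'])
E
```

```text
[540.54822998  46.68839407 360.84822893] [0.7368703  0.28127767 0.54770331]
```

View pics/scene5.png

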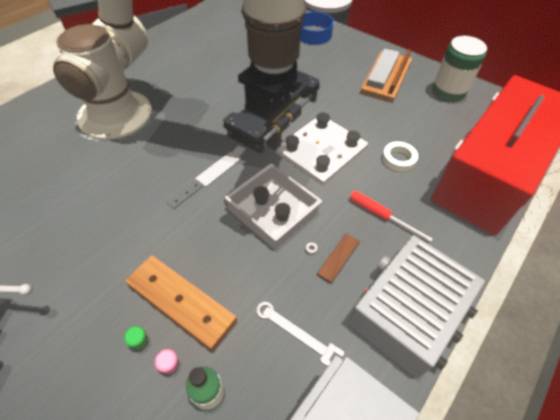

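The fourth buffer stands in the carrier at (353,139), level with the other three. The two perished ones are in the pan, the block is empty and nothing else has moved. I'll hand in.

```bash
python3 -c "
from plant import ctrl
print(ctrl.hand_in())"
```

```text
the job is handed in; nothing more can be done
None
```

The job is handed in: the sound buffer is home in the carrier's empty hole and pushed back about 13 N at 5 mm, the two perished ones are in the scrap pan, and the last picture shows nothing else moved.

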